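# Load the repair caddy, click its handle up and carry it to the outgoing mat

### The job

Put the small green-flanged solder reel and the green terminal block into the blue caddy, and then swing its folded carry handle all the way up until it clicks into its upright detent, and let go so that you see it stay up by itself. Then take the handle again by its orange grip, lift the caddy clear of the bench by it, level and without spilling, and set it down wholly on the yellow-edged green mat, square with the mat. Leave the orange terminal block, the red-lidded tin and the brass tip cleaner where they are.

Things in the scene. Friction and masses are not known exactly. Their poses are not given: they have to be found in the camera images.
- caddy: Loose blue open-topped plastic caddy, about 0.55 kg empty, 160 (x) x 200 (y) mm outside, 60 mm tall, walls and floor 4 to 5 mm. On the end walls (y = +-98 mm) 130 mm wide cheeks rise to 96 mm and carry the handle's hinge. Origin: centre of its underside, z up.
- caddy_hinge (a point): Middle of the handle's hinge line, 80 mm above the caddy's underside on its centre; the hinge line runs along the caddy's y axis.
- handle (a joint): Angle of the caddy's U-shaped carry handle, rad, about the caddy's +y axis. 0: folded, level, out to the caddy's -x side; 1.571: upright, its end stop. The hinge is stiff: it stays where it is left. A sprung ball detent must be pushed past at 1.3 to 1.45 rad (about 2.5 N at the grip); then it snaps home and is held. Black arms at y = +-110 mm.
- grip: Orange moulded hand grip in the middle of the handle's bar, origin at its centre, 125 mm from the hinge line: 12 mm thick along the handle's radius (its x axis, which is level when folded and vertical when upright), 90 mm long along y, 26 mm wide along its z axis (vertical when folded, level when upright). Bar to either side: 7 x 16 mm.
- mat: Fixed flat mat, green with a yellow edge, 210 (x) x 260 (y) mm, 2 mm thick. Origin: centre of its underside.
- reel: Loose solder reel standing on its flange: two green flanges of 50 mm diameter, 5 mm thick, silver core of 38 mm; 42 mm tall, 100 g. Origin: centre of its underside.
- green_block: Loose green terminal block, 60 (x) x 22 (y) x 26 mm tall, 40 g. Origin: centre of its underside.
- tin: Loose round flux tin with red lid, 44 mm diameter, 32 mm tall, 60 g; bystander, to be left alone. Origin: centre of its underside.
- orange_block: Orange terminal block, same size as the green one; bystander, to be left alone. Origin: centre of its underside.
- cleaner: Brass dome-shaped tip cleaner, 74 mm diameter, 71 mm tall; bystander. Origin: centre of its underside.
There are look-alikes about, which are no part of the job. There is more than one size of the green_block; the one meant has the size given above.

How it is judged:
By the outcome, as a careful person would: the job done as asked, in the order asked, and still so for the second after the job is handed in, with the robot touching nothing.
It also fails if it takes over 72 s, if anything falls off the work surface, if the arm or the gripper's body presses on something with over 40 N, if the wrist force passes 120 N, or if a joint passes its speed limit or range.

### The arm

A 7-joint arm with a two-finger parallel gripper is mounted at the origin on the work surface. World frame = base frame: x ahead of the robot, y to its left, z up, the work surface at z = 0. Lengths are in mm, angles in rad, forces in N, time in s.
With the tool pointing down it reaches from about 425 to 875 mm from the base axis. Payload 8.4 kg.
Tool frame: the origin (TCP) lies at the very end of the fingers, on their centre line; the grasp point (between the pads) lies 19 mm behind it (ctrl.tcp_to_grasp is the distance from the TCP to the grasp point, in mm); x points along the fingers, y is the direction in which the jaws open and shut, and the axes are right-handed (so a half turn about x gives the same grasp; the last joint's range is limited). The gripper opens to 87 mm and grips with 3 to 60 N. Pads are 19 mm wide; open, the fingers measure 117 mm over their backs; the gripper's body (75 mm by 190 mm) begins 51 mm behind the grasp point.
Start: joints at [-1.27, 0.333, 0.04, 1.465, -0.013, 1.343, -0.059], TCP at [253, 598.71, 222.546] pointing down, gripper open.
Joint ranges: [-2.58, 2.58], [-0.38, 2.09], [-1.3, 1.39], [0.25, 2.4], [-1.5, 4.64], [0.08, 2.09], [-2.65, 2.65]. Speed limits (rad/s): [2.22, 2.22, 2.79, 2.79, 3.14, 3.14, 3.14].

### API

Orientations are given as [roll, pitch, yaw] about the fixed x, y, z axes, in that order (R = Rz(yaw) Ry(pitch) Rx(roll)).
In Python, from bench import ctrl gives the robot as it stands. The module is installed in compiled form; this text tells all that it offers.
- The arm moves only by the tool apply_moves, never from a script. Its argument "series" is a list of rows, each a list of 5 numbers: the shift along the tool's x, y, z in mm, then the turn about the tool's x in rad, then the closure in counts, from 0 (fully open) to 255 (shut). A call has exactly 5 rows; each row is the pose to reach, as a shift and turn from the pose commanded when the call began, along the tool's axes at that moment; what a row does not reach only later rows make up. A row lasts 1/10 s, in which the tool goes at most 50 mm and 8.59 degrees, less where a joint would pass 70% of its speed; a pose out of reach is approached as far as the arm can. A call with a gripper value outside its range is refused whole. The fingers move at their own pace and stop on an object; "force" is the grip in N (left out, the last holds). Time passes only in rows, so rows that repeat a pose let the fingers close, or fill a call up. It gives the time, the measured TCP pose, the force and the opening at its end, in the units of the state.
- ctrl.state(): the state, without advancing time (a new reading comes with each control period).
- ctrl.read_camera(name): name is "side" or "top"; returns the picture (400x640x3 uint8, red, green, blue); there is no depth.
- ctrl.camera_info(name): a dict with "fovy" (degrees; the focal length in pixels is half the picture's height over the tangent of half this angle, whatever the lens; pixels are square), "cx", "cy" (the principal point, pixels), "rvec" (rotation vector, rad) and "tvec" (3), from world to camera coordinates, as OpenCV has them. Camera axes: x right, y down, z forward; pixel columns grow to the right and rows downward; lengths in mm; the calibration is good to about 2 mm. A picture is of the moment at which its call begins. camera_info takes no time and is no camera call.
- ctrl.job_done(): hands the job in, once; it reports no verdict.
Trained networks look in the newest picture that a camera, given by its name, has taken for a name from the list of things; names that differ only in an ending like _2 or _b are one class to them, and where a whole thing is asked for, a point or a joint stands for the part that bears it (a point fixed in the world has none). Each returns a list of dicts, best first, with "score" (0 to 1); they miss things now and then, are a little off and sometimes report something else, mostly with a low value. They report only what shows in the picture. A call takes as long as a camera call. They do not tell look-alikes from the thing itself.
- ctrl.masks_of(camera, query): "pixels" (400x640 bool, what is visible of it).
- ctrl.spot_point(camera, query): "location" ([x, y, z] in mm, in world coordinates, good to about 4 mm: a listed point, or the origin of a listed thing).
The state is a dict: "clock": time; "joint_pos": joint angles; "qd": joint speeds; "effort": joint torques, N m; "ee_pos": TCP position; "ee_rot": TCP orientation; "wrist_force": force on the tool from outside, world axes, zero at the start; "wrist_torque": the same for the moment, N m; "width": opening from 0.0 (shut) to 1.0 (fully open).
Only numpy, scipy, OpenCV 4.12 (cv2) and the standard library are available. Lean on these libraries where they do the work, as an engineer would, in place of code of your own. Each camera call takes 0.05 s, during which the arm holds its last target. There are 200 camera calls.

## Working session

There is one attempt and no reset: what is moved stays moved. The work goes in short steps, Python scripts to look and compute and a tool call to move; the robot and the scene stay as the last step left them, time stands still between calls to the robot, and variables do not carry over. Pictures are saved under pics/ and viewed, about 8 in all and at most 12, crops included, and the job is handed in when it is done.

Besides the shell and the picture viewer there is one more tool, called after ">>>" as name(argument=value, ...) on one line, values as JSON. apply_moves: Moves the arm, as the interface text tells. Its arguments: {"type":"object","properties":{"series":{"type":"array","items":{"type":"array","items":{"type":"number"}}},"force":{"type":"number"}},"required":["series"]}

```bash
mkdir -p pics; cat > h.py <<'E'
import numpy as np, cv2
from bench import ctrl
from scipy.spatial.transform import Rotation as R
def cam(n):
    i=ctrl.camera_info(n); f=200/np.tan(np.radians(i['fovy'])/2)
    K=np.array([[f,0,i['cx']],[0,f,i['cy']],[0,0,1]])
    return K,cv2.Rodrigues(np.array(i['rvec'],float))[0],np.array(i['tvec'],float).ravel()
def proj(n,p):
    K,r,t=cam(n); q=K@(r@np.array(p,float)+t); return q[:2]/q[2]
def at_z(n,uv,z):
    K,r,t=cam(n); d=r.T@np.linalg.inv(K)@np.array([uv[0],uv[1],1.]); c=-r.T@t
    return c+d*(z-c[2])/d[2]
def snap(n,f,crop=None,s=1):
    im=ctrl.read_camera(n)
    if crop: a,b,c,d=crop; im=im[b:d,a:c]
    im=cv2.resize(im,None,fx=s,fy=s,interpolation=cv2.INTER_CUBIC)
    cv2.imwrite('pics/'+f,im[...,::-1])
def toolshift(p):
    s=ctrl.state(); r=R.from_euler('xyz',s['ee_rot']).as_matrix()
    return r.T@(np.array(p)-np.array(s['ee_pos']))
E
python3 - <<'E'
from h import *
snap('top','t0.png'); snap('side','s0.png')
im=np.vstack([cv2.imread('pics/t0.png'),cv2.imread('pics/s0.png')]); 
cv2.imwrite('pics/both.png',cv2.resize(im,(480*1,600)))
for n in ['caddy','caddy_hinge','grip','mat','reel','green_block','tin','orange_block','cleaner']:
    for c in ['top','side']:
        for d in ctrl.spot_point(c,n): 
            print(n,c,round(d['score'],2),np.round(d['location']),np.round(proj(c,d['location'])))
print(ctrl.state(), ctrl.tcp_to_grasp)
E
```

```text
caddy top 0.81 [ 537. -284.    3.] [435. 203.]
caddy side 0.69 [ 538. -285.    4.] [393. 320.]
caddy_hinge top 0.64 [ 536. -287.   81.] [446. 197.]
caddy_hinge side 0.35 [438. -15.   1.] [277. 247.]
grip top 0.77 [ 419. -262.   99.] [440. 249.]
grip side 0.76 [ 412. -259.  100.] [331. 321.]
mat top 0.7 [538. 280.   1.] [207. 205.]
mat side 0.65 [536. 286.   3.] [253. 152.]
reel top 0.57 [701.  20.  -3.] [311. 141.]
reel side 0.72 [701.  22.  -3.] [363. 188.]
green_block top 0.7 [442. -16.  -3.] [327. 243.]
green_block top 0.57 [ 378. -121.   -2.] [371. 269.]
green_block top 0.54 [430.  76.   2.] [289. 248.]
green_block side 0.64 [439. -14.  -1.] [277. 247.]
green_block side 0.6 [424.  77.  -3.] [251. 223.]
green_block side 0.58 [ 376. -117.   -3.] [274. 298.]
tin top 0.53 [529. -14.   3.] [326. 207.]
tin side 0.94 [530. -16.   2.] [312. 228.]
orange_block top 0.8 [619. -14.   3.] [325. 172.]
orange_block top 0.55 [733. 169.  -0.] [253. 130.]
orange_block side 0.62 [620. -14.  -0.] [345. 211.]
orange_block side 0.44 [702.  22.  -4.] [363. 189.]
cleaner top 0.89 [733. 169.   1.] [253. 130.]
cleaner top 0.56 [ 535. -287.   80.] [445. 198.]
cleaner side 0.58 [734. 162.   1.] [341. 151.]
{'clock': 1.0, 'joint_pos': array([-1.27018686,  0.33317788,  0.03992477,  1.46537825, -0.01339129,
        1.34329582, -0.05850997]), 'qd': array([-1.56680163e-03, -1.16939330e-03, -6.49277003e-05, -2.61164736e-05,
       -9.90220040e-04,  3.23276870e-04,  2.08737093e-04]), 'effort': array([-3.98392458e-04, -6.56121755e+01,  1.33297976e+00, -4.04059231e+01,
       -5.99129987e-02,  3.52287618e-02,  1.55195187e-05]), 'ee_pos': array([253.02978673, 598.71264173, 222.5711987 ]), 'ee_rot': array([0.7597316 , 1.57078589, 0.3598604 ]), 'wrist_force': array([-0.98386759,  0.41632632, -0.17118417]), 'wrist_torque': array([ 0.02161807, -0.07804182,  0.03437388]), 'width': 0.9966844102084833} 18.700000000000003
```

View pics/t0.png

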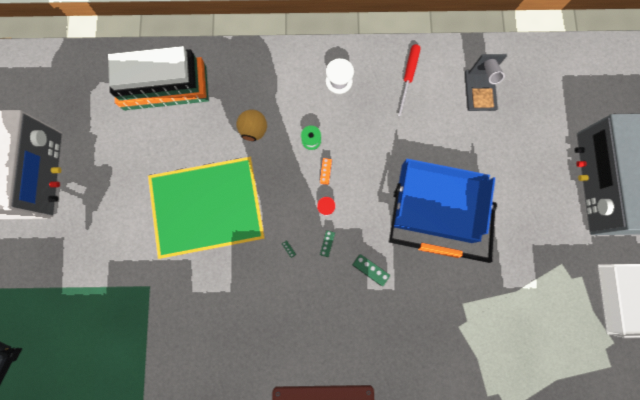

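View pics/s0.png

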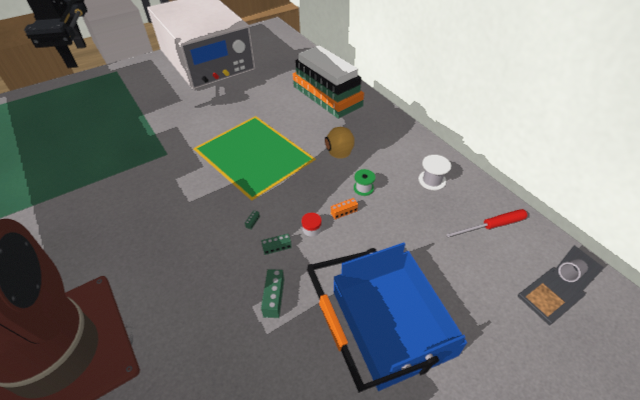

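The top picture has three green blocks: (288,248) small, (327,243) middle and (371,269) large. The reel is at (311,137); its look-alike is the white spool at (340,75). The caddy is at (445,200) with its handle folded towards the robot, and the mat is at (205,205). Next I'll measure block sizes and yaws, and check a crop.

```bash
python3 - <<'E'
from h import *
snap('top','c0.png',(260,110,400,300),3)
def rect(q,z,filt=True):
    for d in ctrl.masks_of('top',q):
        m=d['pixels'].astype(np.uint8); ys,xs=np.nonzero(m)
        P=np.array([at_z('top',(x,y),z)[:2] for x,y in zip(xs,ys)],np.float32)
        (c,s,a)=cv2.minAreaRect(P); print(q,round(d['score'],2),np.round(c),np.round(s),round(a,1),'px',xs.mean().round(),ys.mean().round(), len(xs))
rect('green_block',20); rect('mat',2); rect('reel',42); rect('orange_block',20); rect('grip',100);rect('tin',32)
print(cam('top')[0][0,0], -cam('top')[1].T@cam('top')[2], -cam('side')[1].T@cam('side')[2])
E
```

```text
green_block 0.75 [441. -13.] [24. 62.] 73.0 px 327.0 242.0 238
green_block 0.6 [ 376. -117.] [87. 34.] 55.7 px 371.0 270.0 518
green_block 0.45 [428.  78.] [40. 16.] 35.5 px 288.0 249.0 108Traceback (most recent call last):
  File "<stdin>", line 8, in <module>
  File "<stdin>", line 6, in rect
  File "h.py", line 11, in at_z
    K,r,t=cam(n); d=r.T@np.linalg.inv(K)@np.array([uv[0],uv[1],1.]); c=-r.T@t
          ~~~^^^
  File "h.py", line 5, in cam
    i=ctrl.camera_info(n); f=200/np.tan(np.radians(i['fovy'])/2)
ValueError: time passes only in moves, steps and waits
```

View pics/c0.png

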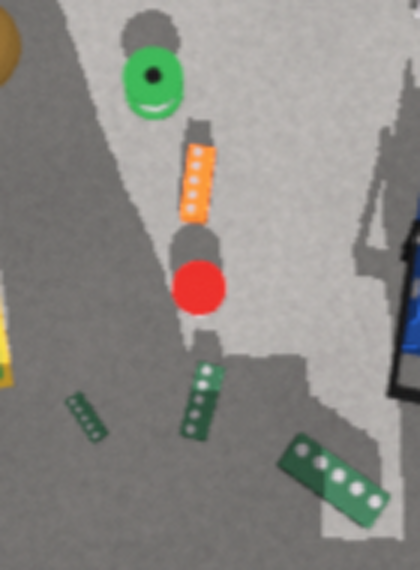

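```bash
sed -i 's/^def cam/import functools\n@functools.cache\ndef cam/' h.py; python3 - <<'E'
from h import *
def rect(q,z,k=1):
    for d in ctrl.masks_of('top',q)[:k]:
        m=d['pixels'].astype(np.uint8); ys,xs=np.nonzero(m)
        P=np.array([at_z('top',(x,y),z)[:2] for x,y in zip(xs,ys)],np.float32)
        (c,s,a)=cv2.minAreaRect(P); e=np.linalg.svd(P-P.mean(0),full_matrices=False)[2][0]
        print(q,round(d['score'],2),np.round(c),np.round(s),round(a,1),'long axis',np.degrees(np.arctan2(e[1],e[0])).round(1))
rect('green_block',20); rect('mat',2); rect('reel',42); rect('grip',100)
s=ctrl.state(); r=R.from_euler('xyz',s['ee_rot']).as_matrix(); print(r.round(3),s['clock'])
for p in [(441,-14,150),(701,20,150)]: print(toolshift(p).round(1))
E
```

```text
green_block 0.75 [441. -13.] [24. 62.] 73.0 long axis 163.5
mat 0.75 [536. 285.] [211. 261.] 10.0 long axis 99.4
reel 0.79 [697.  20.] [44. 61.] 89.7 long axis 174.9
grip 0.88 [ 415. -261.] [89. 15.] 77.5 long axis 77.7
[[-0.     0.389  0.921]
 [-0.     0.921 -0.389]
 [-1.    -0.    -0.   ]] 1.35
[  72.6 -491.2  411.7]
[  72.5 -358.7  638. ]
```

Choice: the middle block at (327,243), measured 62x24 mm (the others are 87x34 and 40x16), and the reel with green flanges. I'll fetch the reel first.

>>> apply_moves(series=[[0, -24, 42, 0.14, 0], [0, -48, 84, 0.28, 0], [0, -72, 126, 0.42, 0], [0, -96, 168, 0.56, 0], [0, -120, 210, 0.7, 0]], force=20)

```text
clock: 1.85
ee_pos: [400.7, 404.8, 222.8]
ee_rot: [2.328, 1.57, 1.223]
wrist_force: [1.4, 0.4, 0.8]
width: 1.001
```

```bash
cat >> h.py <<'E'
def go(p,head):
    "print tool shift and turn to TCP p with tool-y heading head (deg)"
    s=ctrl.state(); r=R.from_euler('xyz',s['ee_rot']).as_matrix()
    h=np.degrees(np.arctan2(r[1,1],r[0,1])); t=(h-head+180)%360-180
    print('clk',round(s['clock'],2),'pos',np.round(s['ee_pos'],1),'head',h.round(1),'w',round(s['width'],3),'F',np.round(s['wrist_force'],1),
      '\nshift',(r.T@(np.array(p)-s['ee_pos'])).round(1),'turn',round(np.radians(t),3))
E
python3 -c "
from h import *
go((699,20,80),-12.3)"
```

```text
clk 1.85 pos [400.7 404.8 222.8] head 26.7 w 1.001 F [1.4 0.4 0.8] 
shift [142.7  93.9 477.8] turn 0.68
```

>>> apply_moves(series=[[5, 9, 48, 0.14, 0], [10, 18, 95, 0.28, 0], [15, 27, 142, 0.41, 0], [20, 36, 190, 0.55, 0], [25, 46, 238, 0.68, 0]])

```text
clock: 2.35
ee_pos: [549.6, 213.6, 197.8]
ee_rot: [2.664, 1.57, 0.879]
wrist_force: [0.5, 0.6, 0.1]
width: 0.998
```

```bash
python3 -c "
from h import *
go((699,20,80),-12.3)"
```

```text
clk 2.35 pos [549.6 213.6 197.8] head -12.3 w 0.998 F [0.5 0.6 0.1] 
shift [117.7 187.1 157.5] turn 0.0
```

>>> apply_moves(series=[[8, 37, 31, 0, 0], [16, 75, 63, 0, 0], [24, 112, 94, 0, 0], [36, 150, 125, 0, 0], [50, 187, 157, 0, 0]])

```text
clock: 2.85
ee_pos: [699.7, 22.6, 147.9]
ee_rot: [2.112, 1.57, 0.333]
wrist_force: [-0.4, 0.9, 0.8]
width: 1.0
```

```bash
python3 -c "
from h import *
for c in ['top','side']:
  for d in ctrl.spot_point(c,'reel')[:2]: print(c,d['score'],np.round(d['location']))
go((699,20,12),-12.3)"
```

```text
top 0.86 [702.  20.  -2.]
side 0.72 [701.  22.  -3.]
clk 2.95 pos [699.2  15.  145.2] head -12.5 w 1.001 F [-0.9 -0.6 -0.9] 
shift [133.1  -1.1  -5.6] turn -0.003
```

>>> apply_moves(series=[[40, 1, -6, 0, 0], [80, 1, -6, 0, 0], [120, 1, -6, 0, 0], [133, 1, -6, 0, 0], [133, 1, -6, 0, 160]])

```text
clock: 3.45
ee_pos: [699.1, 29.7, 13.2]
ee_rot: [-1.215, 1.567, -2.995]
wrist_force: [0.1, -0.0, 0.4]
width: 0.965
```

>>> apply_moves(series=[[0, 0, 0, 0, 255], [0, 0, 0, 0, 255], [0, 0, 0, 0, 255], [0, 0, 0, 0, 255], [-20, 0, 0, 0, 255]])

```text
clock: 3.95
ee_pos: [698.8, 29.7, 33.2]
ee_rot: [-1.279, 1.567, -3.059]
wrist_force: [-0.6, 0.5, -1.1]
width: 0.555
```

```bash
python3 -c "
from h import *
c=np.array([537,-285]);a=np.radians(-12.3);ex=np.array([np.cos(a),np.sin(a)]);ey=np.array([-ex[1],ex[0]])
for l in [(8,42),(8,-40)]: print(c+ex*l[0]+ey*l[1])
p=c+ex*8+ey*42
go((*p,130),-12.3)"
```

```text
[ 553.76364082 -245.66832896]
[ 536.29514914 -325.78606607]
clk 3.95 pos [698.8  29.7  33.2] head -12.0 w 0.555 F [-0.6  0.5 -1.1] 
shift [-96.2 -85.2 299.6] turn 0.006
```

>>> apply_moves(series=[[-40, 0, 20, 0, 255], [-80, -10, 48, 0, 255], [-97, -24, 92, 0, 255], [-97, -37, 139, 0, 255], [-97, -50, 186, 0, 255]])

```text
clock: 4.45
ee_pos: [612.5, -143.5, 133.4]
ee_rot: [1.856, 1.568, 0.077]
wrist_force: [1.1, -0.5, -1.3]
width: 0.555
```

>>> apply_moves(series=[[0, -12, 45, 0, 255], [0, -24, 80, 0, 255], [0, -35, 114, 0, 255], [0, -35, 114, 0, 255], [0, -35, 114, 0, 255]])

```text
clock: 4.95
ee_pos: [554.7, -247.2, 132.5]
ee_rot: [1.987, 1.57, 0.205]
wrist_force: [0.1, 0.5, -1.1]
width: 0.555
```

```bash
python3 -c "
from h import *
snap('side','s1.png',(240,160,560,400),2.4)
go((554,-246,20),-12.3)"
```

```text
clk 5.0 pos [ 555.4 -245.8  132.2] head -12.0 w 0.556 F [-0.7 -0.1 -0.7] 
shift [112.2  -1.4   0.6] turn 0.006
```

View pics/s1.png

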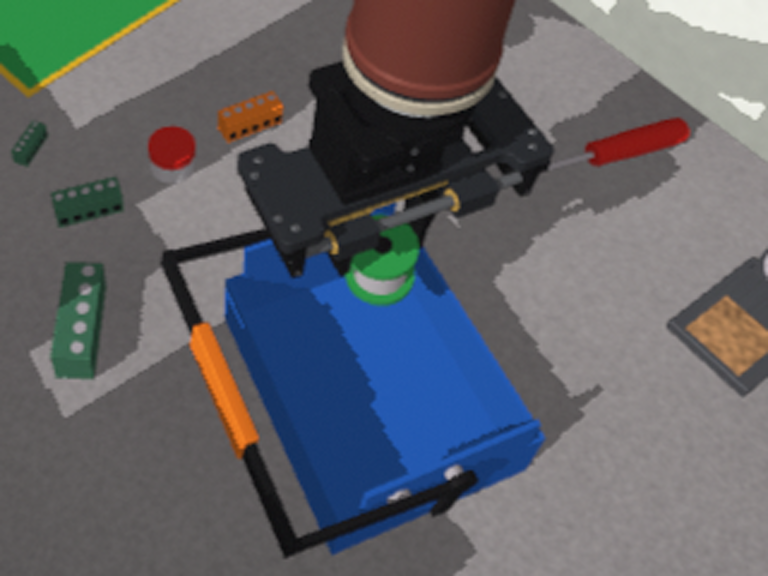

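The reel is held level over the caddy, with the jaws along the caddy's x. I'll lower and release it.

>>> apply_moves(series=[[40, -1, 1, 0, 255], [80, -1, 1, 0, 255], [105, -1, 1, 0, 255], [112, -1, 1, 0, 255], [112, -1, 1, 0, 255]])

```text
clock: 5.5
ee_pos: [554.6, -245.0, 18.9]
ee_rot: [-1.994, 1.569, 2.512]
wrist_force: [0.1, 0.3, -1.0]
width: 0.541
```

>>> apply_moves(series=[[2, 0, 0, 0, 255], [2, 0, 0, 0, 60], [2, 0, 0, 0, 60], [2, 0, 0, 0, 60], [-40, 0, 0, 0, 60]])

```text
clock: 6.0
ee_pos: [550.8, -245.4, 56.0]
ee_rot: [-1.614, 1.562, 2.89]
wrist_force: [-0.6, 1.0, 1.2]
width: 0.743
```

>>> apply_moves(series=[[-50, 0, 0, 0, 60], [-90, 0, 0, 0, 60], [-90, 40, 0, 0, 60], [-90, 40, 0, 0, 60], [-90, 0, 0, 0, 60]])

```text
clock: 6.5
ee_pos: [557.0, -246.5, 148.8]
ee_rot: [0.058, 1.568, -1.719]
wrist_force: [-0.9, 0.7, -0.3]
width: 0.767
```

```bash
python3 -c "
from h import *
go((441,-14,130),73.5)"
```

```text
clk 6.5 pos [ 557.  -246.5  148.8] head -11.8 w 0.767 F [-0.9  0.7 -0.3] 
shift [  18.3 -161.1 -204. ] turn -1.489
```

>>> apply_moves(series=[[0, -16, -20, -0.14, 60], [0, -32, -40, -0.29, 30], [0, -48, -61, -0.44, 30], [0, -64, -81, -0.59, 30], [0, -80, -102, -0.74, 30]])

```text
clock: 7.0
ee_pos: [495.9, -130.0, 149.9]
ee_rot: [0.05, 1.571, -0.984]
wrist_force: [-0.6, -0.6, -0.5]
width: 0.877
```

```bash
python3 -c "
from h import *
go((441,-14,130),73.5)"
```

```text
clk 7.0 pos [ 495.9 -130.   149.9] head 30.8 w 0.877 F [-0.6 -0.6 -0.5] 
shift [  19.9   12.1 -127.7] turn -0.746
```

>>> apply_moves(series=[[8, 4, -40, -0.15, 60], [16, 8, -80, -0.3, 60], [30, 12, -128, -0.45, 60], [40, 12, -128, -0.6, 60], [50, 12, -128, -0.746, 60]])

```text
clock: 7.5
ee_pos: [441.6, -12.9, 99.6]
ee_rot: [1.397, 1.57, 1.112]
wrist_force: [0.7, -0.3, -0.8]
width: 0.766
```

>>> apply_moves(series=[[0, 0, 0, 0, 60], [0, 0, 0, 0, 60], [0, 0, 0, 0, 60], [0, 0, 0, 0, 60], [0, 0, 0, 0, 60]])

```text
clock: 8.0
ee_pos: [442.6, -14.4, 100.2]
ee_rot: [0.452, 1.57, 0.157]
wrist_force: [1.2, -0.6, -0.3]
width: 0.763
```

```bash
python3 -c "
from h import *
snap('side','s2.png',(200,140,500,400),2)
for d in ctrl.spot_point('side','green_block')[:3]: print(np.round(d['location']))
go((441,-14,5),73.5)"
```

```text
[ 376. -120.   -2.]
[438. -15.  -0.]
[424.  79.  -1.]
clk 8.1 pos [442.5 -14.3 100.1] head 73.1 w 0.763 F [-1.2  1.2  0.4] 
shift [95.1 -0.2 -1.5] turn -0.007
```

View pics/s2.png

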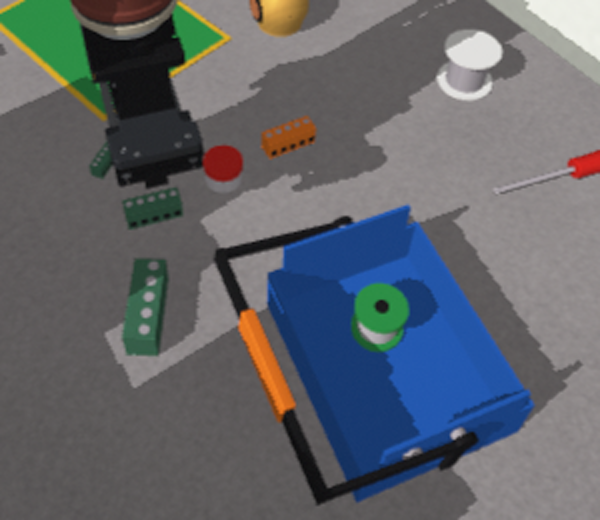

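The reel stands in the caddy. The gripper is over the middle green block at crop (152,207). Descending.

>>> apply_moves(series=[[40, 0, -2, 0, 60], [75, 0, -2, 0, 60], [95, 0, -2, 0, 60], [95, 0, -2, 0, 160], [95, 0, -2, 0, 255]])

```text
clock: 8.6
ee_pos: [440.5, -13.8, 5.4]
ee_rot: [-2.159, 1.57, -2.453]
wrist_force: [-0.2, -0.5, 0.5]
width: 0.658
```

>>> apply_moves(series=[[0, 0, 0, 0, 255], [0, 0, 0, 0, 255], [0, 0, 0, 0, 255], [0, 0, 0, 0, 255], [-20, 0, 0, 0, 255]])

```text
clock: 9.1
ee_pos: [438.8, -13.8, 23.7]
ee_rot: [-2.621, 1.567, -2.915]
wrist_force: [1.1, 0.0, 0.2]
width: 0.252
```

>>> apply_moves(series=[[-40, 0, 0, 0, 255], [-80, 0, 0, 0, 255], [-110, 0, 0, 0, 255], [-110, 0, 0, 0, 255], [-110, 0, 0, 0, 255]])

```text
clock: 9.6
ee_pos: [440.7, -13.5, 135.3]
ee_rot: [0.697, 1.569, 0.404]
wrist_force: [-0.6, -0.4, -0.9]
width: 0.253
```

```bash
python3 -c "
from h import *
ctrl.read_camera('top')
for d in ctrl.spot_point('top','reel')[:2]: print(np.round(d['location']))
for d in ctrl.spot_point('top','caddy')[:2]: print(np.round(d['location']))
go((535,-329,130),-12.3)"
```

```text
[ 550. -254.    0.]
[ 536. -289.    2.]
clk 9.75 pos [439.5 -13.7 133.7] head 73.2 w 0.249 F [ 0.6 -0.3 -0.6] 
shift [   3.6 -274.1  182.7] turn 1.492
```

>>> apply_moves(series=[[-5, -41, 27, 0.15, 255], [-5, -82, 55, 0.3, 255], [-5, -123, 82, 0.45, 255], [-5, -164, 110, 0.6, 255], [-5, -205, 137, 0.75, 255]])

```text
clock: 10.25
ee_pos: [512.0, -251.3, 138.8]
ee_rot: [-1.999, 1.569, -3.048]
wrist_force: [1.3, 0.3, 0.7]
width: 0.251
```

```bash
python3 -c "
from h import *
go((535,-329,130),-12.3)"
```

```text
clk 10.25 pos [ 512.  -251.3  138.8] head 29.9 w 0.251 F [1.3 0.3 0.7] 
shift [  8.8 -18.8  78.8] turn 0.736
```

>>> apply_moves(series=[[0, -6, 30, 0.15, 255], [0, -13, 60, 0.3, 255], [0, -19, 79, 0.45, 255], [0, -19, 79, 0.6, 255], [0, -19, 79, 0.736, 255]])

```text
clock: 10.75
ee_pos: [534.5, -328.2, 138.1]
ee_rot: [-1.251, 1.568, -3.039]
wrist_force: [0.3, 0.6, -1.1]
width: 0.249
```

>>> apply_moves(series=[[0, 0, 0, 0, 255], [40, 0, 0, 0, 255], [80, 0, 0, 0, 255], [115, 0, 0, 0, 255], [123, 0, 0, 0, 255]])

```text
clock: 11.25
ee_pos: [533.7, -326.1, 14.3]
ee_rot: [-1.848, 1.566, 2.66]
wrist_force: [-10.4, 7.8, 30.2]
width: 0.253
```

>>> apply_moves(series=[[2, 0, 0, 0, 255], [2, 0, 0, 0, 140], [2, 0, 0, 0, 140], [2, 0, 0, 0, 140], [-40, 0, 0, 0, 140]])

```text
clock: 11.75
ee_pos: [532.8, -325.1, 52.8]
ee_rot: [-1.751, 1.562, 2.754]
wrist_force: [1.0, 0.8, -0.1]
width: 0.436
```

>>> apply_moves(series=[[-45, 0, 0, 0, 140], [-90, 0, 0, 0, 140], [-120, -20, 0, 0, 140], [-140, -60, 0, 0, 140], [-140, -100, 0, 0, 140]])

```text
clock: 12.25
ee_pos: [437.8, -307.8, 199.4]
ee_rot: [1.207, 1.567, -0.572]
wrist_force: [-0.8, 0.2, 0.9]
width: 0.448
```

```bash
python3 -c "
from h import *
snap('side','s3.png',(200,140,500,400),2)
ctrl.read_camera('top')
for n in ['caddy_hinge','caddy','grip']:
 for c in ['top','side']:
  for d in ctrl.spot_point(c,n)[:1]: print(n,c,round(d['score'],2),np.round(d['location'],1))
for n in ['top','side']:
 for d in ctrl.masks_of(n,'grip')[:1]:
  ys,xs=np.nonzero(d['pixels']); P=np.array([at_z(n,(x,y),100)[:2] for x,y in zip(xs,ys)],np.float32); print(n,cv2.minAreaRect(P))
go((417,-261,160),-12.3)"
```

```text
caddy_hinge top 0.72 [ 533.3 -287.2   83.4]
caddy_hinge side 0.9 [ 532.5 -283.5   79.6]
caddy top 0.57 [ 536.6 -288.7    1. ]
caddy side 0.64 [ 5.373e+02 -2.869e+02 -1.000e-01]
grip top 0.73 [ 416.  -257.9  100.5]
grip side 0.93 [ 414.5 -257.6  100.6]
top ((415.87255859375, -260.1302795410156), (90.67203521728516, 17.243574142456055), 77.84580993652344)
side ((410.3594665527344, -281.5793762207031), (50.99744415283203, 20.01124382019043), 77.11771392822266)
clk 12.75 pos [ 438.2 -306.7  196.6] head -11.9 w 0.449 F [-0.3  0.   0.3] 
shift [ 36.6 -30.1 -40.4] turn 0.006
```

View pics/s3.png

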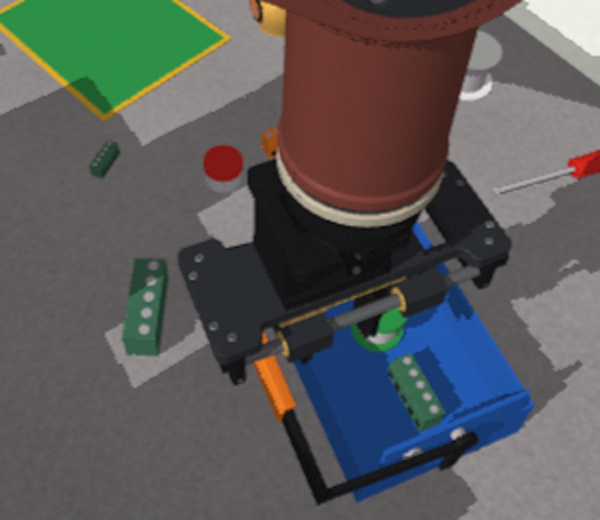

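Both items are in the caddy: the reel at about crop (380,330), the block at (415,390). Next, the grip at about (416,-259,100).

>>> apply_moves(series=[[30, -16, -21, 0, 140], [60, -31, -42, 0, 140], [85, -31, -42, 0, 140], [112, -31, -42, 0, 140], [112, -31, -42, 0, 140]])

```text
clock: 13.25
ee_pos: [414.1, -258.2, 82.2]
ee_rot: [-1.445, 1.565, 3.059]
wrist_force: [0.1, 0.2, 1.2]
width: 0.451
```

>>> apply_moves(series=[[0, 0, 0, 0, 255], [0, 0, 0, 0, 255], [0, 0, 0, 0, 255], [0, 0, 0, 0, 255], [0, 0, 0, 0, 255]], force=10)

```text
clock: 13.75
ee_pos: [416.0, -259.2, 85.2]
ee_rot: [1.985, 1.571, 0.205]
wrist_force: [-0.7, -1.6, -1.4]
width: 0.165
```

>>> apply_moves(series=[[-5, 1, 0, 0, 255], [-10, 2, 0, 0, 255], [-16, 4, 0, 0, 255], [-22, 6, 0, 0, 255], [-28, 8, 0, 0, 255]])

```text
clock: 14.25
ee_pos: [423.8, -260.7, 113.4]
ee_rot: [-1.825, 1.57, 2.678]
wrist_force: [-1.8, -0.1, -3.1]
width: 0.221
```

```bash
python3 -c "
from h import *
snap('side','s4.png',(200,140,500,400),2)
for n in ['caddy','grip']:
  for d in ctrl.spot_point('side',n)[:1]: print(n,round(d['score'],2),np.round(d['location'],1))
go((416,-259,85),-12.3)"
```

```text
caddy 0.63 [ 538.3 -284.7   -0.6]
grip 0.82 [ 422.2 -260.5  124.3]
clk 14.4 pos [ 424.4 -260.9  113.5] head -12.0 w 0.219 F [-0.8 -0.2 -1.8] 
shift [28.5 -8.6 -0.1] turn 0.006
```

View pics/s4.png

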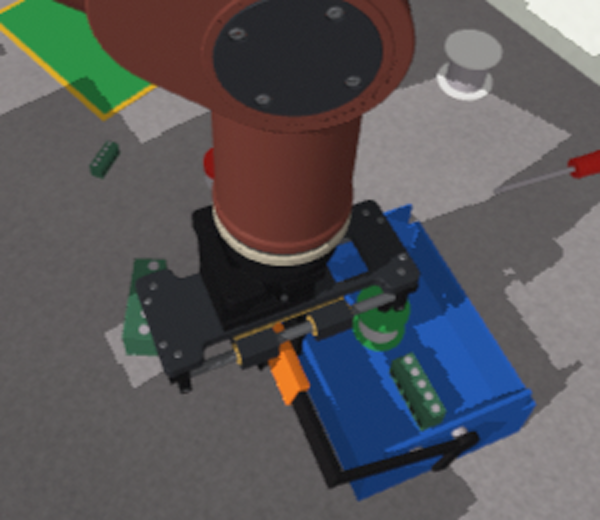

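The handle follows and the caddy is still. Continuing along the arc.

>>> apply_moves(series=[[-6, 3, 0, 0, 255], [-14, 7, 0, 0, 255], [-22, 12, 0, 0, 255], [-29, 18, 0, 0, 255], [-36, 24, 0, 0, 255]])

```text
clock: 14.9
ee_pos: [448.2, -265.8, 149.7]
ee_rot: [1.343, 1.57, -0.437]
wrist_force: [0.8, -0.8, -6.1]
width: 0.279
```

>>> apply_moves(series=[[-6, 6, 0, 0, 255], [-12, 13, 0, 0, 255], [-17, 20, 0, 0, 255], [-22, 27, 0, 0, 255], [-26, 34, 0, 0, 255]])

```text
clock: 15.4
ee_pos: [481.1, -273.0, 175.3]
ee_rot: [-1.225, 1.57, -3.005]
wrist_force: [-1.2, 0.1, -5.4]
width: 0.302
```

```bash
python3 -c "
from h import *
for c in ['top','side']:
 ctrl.read_camera(c)
 for n in ['caddy','grip']:
  for d in ctrl.spot_point(c,n)[:1]: print(c,n,round(d['score'],2),np.round(d['location'],1))
go((416,-259,85),-12.3)"
```

```text
top caddy 0.78 [ 539.  -287.5   11.5]
top grip 0.54 [ 481.3 -270.3  190.4]
side caddy 0.86 [ 539.4 -284.    10. ]
side grip 0.8 [ 482.6 -271.2  190.3]
clk 15.7 pos [ 480.3 -272.7  174.6] head -12.0 w 0.304 F [-0.2  0.1 -6.7] 
shift [ 89.6 -65.7  -0.1] turn 0.005
```

```bash
python3 -c "
from h import *
snap('side','s5.png',(200,140,500,400),2)
for d in ctrl.spot_point('side','caddy_hinge')[:1]: print(d)
"
```

```text
{'location': [546.6, -284.1, 88.2], 'score': 0.89}
```

View pics/s5.png

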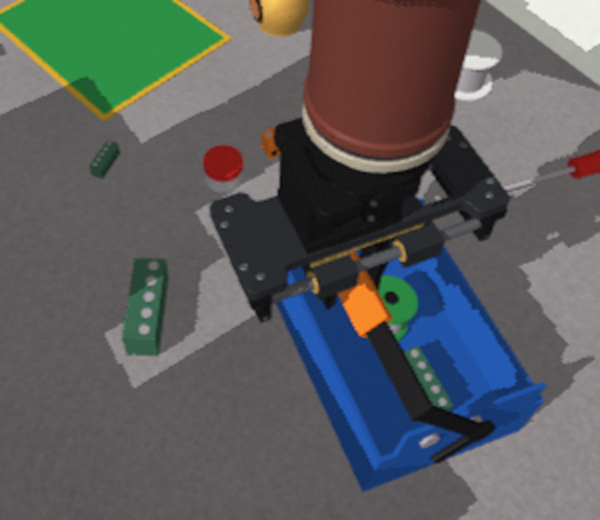

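The caddy has tipped: its robot-side edge is about 20 mm up. The grip position itself suits a level caddy at about 1.1 rad, so I'll press down gently to level it.

>>> apply_moves(series=[[2, 0, 0, 0, 255], [4, 0, 0, 0, 255], [6, 0, 0, 0, 255], [8, 0, 0, 0, 255], [8, 0, 0, 0, 255]], force=6)

```text
clock: 16.3
ee_pos: [480.9, -273.3, 167.8]
ee_rot: [1.592, 1.57, -0.188]
wrist_force: [-3.5, 0.9, 3.8]
width: 0.311
```

```bash
cat > look.py <<'E'
from h import *
for c in ['top','side']:
 ctrl.read_camera(c)
 for n in ['caddy','caddy_hinge','grip']:
  for d in ctrl.spot_point(c,n)[:1]: print(c,n,round(d['score'],2),np.round(d['location'],1))
go((535,-286,188),-12.3)
E
python3 look.py
```

```text
top caddy 0.69 [ 5.364e+02 -2.896e+02  1.000e-01]
top caddy_hinge 0.57 [ 537.  -284.1   81.1]
top grip 0.7 [ 482.8 -272.8  191.8]
side caddy 0.62 [ 536.2 -285.8   -1. ]
side caddy_hinge 0.82 [ 531.1 -282.9   79.2]
side grip 0.58 [ 480.9 -271.6  193.4]
clk 16.7 pos [ 480.9 -273.3  167.7] head -12.0 w 0.312 F [-3.6  0.9  6.3] 
shift [-20.2  55.6   1.2] turn 0.005
```

Level again, with the joint at about 1.1. Continuing with a slight downward bias.

>>> apply_moves(series=[[-1, 5, 0, 0, 255], [-2, 10, 0, 0, 255], [-4, 15, 0, 0, 255], [-5, 20, 0, 0, 255], [-6, 25, 0, 0, 255]], force=10)

```text
clock: 17.2
ee_pos: [505.2, -278.6, 173.6]
ee_rot: [0.955, 1.57, -0.825]
wrist_force: [-6.5, 0.9, 8.1]
width: 0.293
```

```bash
python3 look.py
```

```text
top caddy 0.76 [ 531.9 -284.9    1.5]
top caddy_hinge 0.74 [ 535.8 -284.4   79.9]
top grip 0.69 [ 504.6 -278.5  202.2]
side caddy 0.58 [ 538.7 -284.     0.6]
side caddy_hinge 0.62 [ 530.7 -283.8   77.1]
side grip 0.58 [ 504.4 -277.3  203.2]
clk 17.6 pos [ 505.5 -278.7  173.6] head -12.0 w 0.294 F [-2.6 -0.5  6.7] 
shift [-14.3  30.4   1. ] turn 0.005
```

>>> apply_moves(series=[[0, 6, 0, 0, 255], [-1, 12, 0, 0, 255], [-1, 18, 0, 0, 255], [-1, 24, 0, 0, 255], [-1, 30, 0, 0, 255]], force=20)

```text
clock: 18.1
ee_pos: [534.8, -285.2, 174.8]
ee_rot: [0.907, 1.569, -0.874]
wrist_force: [-3.4, -0.6, 6.7]
width: 0.283
```

```bash
python3 look.py
```

```text
top caddy 0.7 [ 537.  -289.3    2.1]
top caddy_hinge 0.6 [ 538.7 -284.2   81.8]
top grip 0.67 [ 537.  -285.9  204. ]
side caddy 0.69 [ 5.396e+02 -2.839e+02 -1.000e-01]
side grip 0.64 [ 535.  -282.9  202.4]
clk 18.5 pos [ 535.  -285.3  174.7] head -12.0 w 0.284 F [-2.  -1.9  6. ] 
shift [-13.3   0.2   0.7] turn 0.005
```

>>> apply_moves(series=[[0, 2, 0, 0, 255], [0, 4, 0, 0, 255], [0, 6, 0, 0, 255], [0, 6, 0, 0, 255], [0, 3, 0, 0, 255]])

```text
clock: 19.0
ee_pos: [537.4, -285.8, 175.0]
ee_rot: [0.848, 1.57, -0.933]
wrist_force: [-4.1, 0.5, 3.2]
width: 0.289
```

>>> apply_moves(series=[[0, 0, 0, 0, 140], [0, 0, 0, 0, 120], [0, 0, 0, 0, 120], [-40, 0, 0, 0, 120], [-80, 0, 0, 0, 120]])

```text
clock: 19.5
ee_pos: [537.1, -284.2, 254.0]
ee_rot: [-1.544, 1.569, 2.959]
wrist_force: [0.6, -0.0, 0.8]
width: 0.519
```

>>> apply_moves(series=[[0, -30, 0, 0, 120], [0, -75, 0, 0, 120], [0, -120, 0, 0, 120], [0, -120, 0, 0, 120], [0, -120, 0, 0, 120]])

```text
clock: 20.0
ee_pos: [420.1, -259.4, 254.8]
ee_rot: [2.298, 1.566, 0.519]
wrist_force: [0.5, -0.3, -0.3]
width: 0.529
```

```bash
python3 look.py; python3 -c "
from h import *
snap('side','s6.png',(240,140,540,400),2)"
```

```text
top caddy 0.89 [ 535.5 -287.4    3. ]
top caddy_hinge 0.78 [ 538.2 -283.9   84.2]
top grip 0.52 [ 537.2 -281.7  204.6]
side caddy 0.95 [ 534.1 -287.     2.3]
side caddy_hinge 0.59 [ 533.5 -283.6   76.5]
side grip 0.64 [ 532.8 -282.5  204.8]
clk 20.4 pos [ 420.3 -260.1  253.6] head -12.0 w 0.531 F [ 0.7 -0.7 -1.2] 
shift [ 65.4 117.7   1.4] turn 0.005
```

View pics/s6.png

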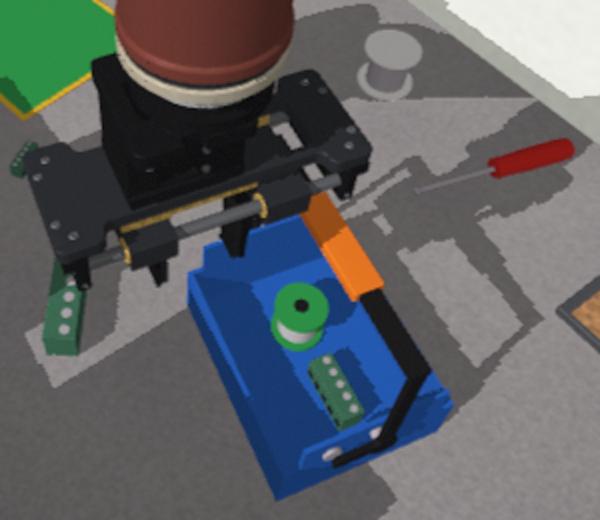

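The handle stands upright on its own: the grip is at about (536,-283,205), directly above the hinge. Regrasping it.

>>> apply_moves(series=[[0, 40, -1, 0, 120], [0, 80, -1, 0, 120], [0, 119, -1, 0, 120], [0, 119, -1, 0, 120], [20, 119, -1, 0, 120]])

```text
clock: 20.95
ee_pos: [538.2, -284.8, 234.2]
ee_rot: [0.123, 1.567, -1.657]
wrist_force: [0.3, -0.5, -0.8]
width: 0.531
```

>>> apply_moves(series=[[20, 0, 0, 0, 120], [40, 0, 0, 0, 120], [51, 0, 0, 0, 120], [51, 0, 0, 0, 120], [51, 0, 0, 0, 255]], force=45)

```text
clock: 21.45
ee_pos: [536.7, -283.9, 183.6]
ee_rot: [1.021, 1.57, -0.759]
wrist_force: [0.0, 0.0, -0.4]
width: 0.491
```

>>> apply_moves(series=[[0, 0, 0, 0, 255], [0, 0, 0, 0, 255], [0, 0, 0, 0, 255], [-2, 0, 0, 0, 255], [-4, 0, 0, 0, 255]])

```text
clock: 21.95
ee_pos: [536.2, -283.3, 186.4]
ee_rot: [-1.717, 1.569, 2.787]
wrist_force: [-0.1, 0.8, -6.8]
width: 0.293
```

>>> apply_moves(series=[[-8, 0, 0, 0, 255], [-18, 0, 0, 0, 255], [-30, 0, 0, 0, 255], [-40, 0, 0, 0, 255], [-45, 0, 0, 0, 255]])

```text
clock: 22.45
ee_pos: [537.1, -284.0, 233.6]
ee_rot: [1.488, 1.569, -0.292]
wrist_force: [0.6, -0.0, -7.1]
width: 0.288
```

```bash
python3 look.py; python3 -c "
from h import *
snap('side','s7.png',(240,140,540,400),2)
im=ctrl.read_camera('top').astype(int); m=(im[...,1]>100)&(im[...,0]<90)&(im[...,2]<110); m[:, 280:]=0
ys,xs=np.nonzero(m); P=np.array([at_z('top',(x,y),2)[:2] for x,y in zip(xs,ys)],np.float32); print(cv2.minAreaRect(P))
"
```

```text
top caddy 0.85 [ 534.5 -287.9   50.5]
top caddy_hinge 0.82 [ 537.5 -285.1  131.8]
top grip 0.71 [ 537.9 -281.1  257.6]
side caddy 0.93 [ 536.6 -287.4   48.9]
side caddy_hinge 0.66 [ 535.  -286.   122.6]
side grip 0.74 [ 535.  -285.9  254.9]
clk 22.85 pos [ 536.4 -283.5  231.5] head -12.0 w 0.293 F [-0.8 -0.6 -6.3] 
shift [43.5 -0.8  2.7] turn 0.006
((537.3958129882812, 411.6133728027344), (513.7230224609375, 724.4906005859375), 54.982139587402344)
```

View pics/s7.png

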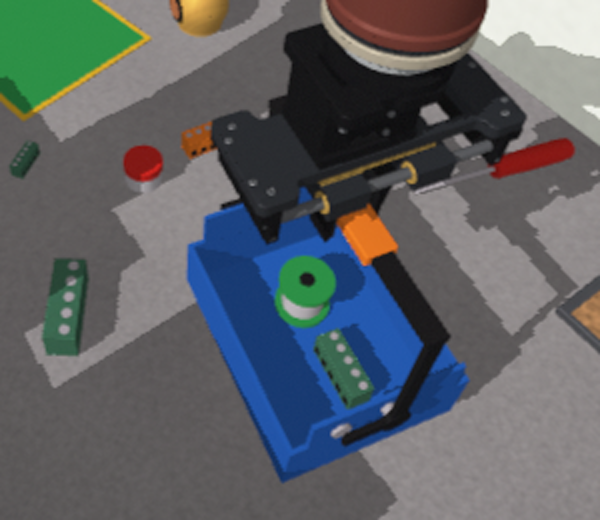

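Lifted level, with the contents in place. Raising it further and carrying it to the mat.

>>> apply_moves(series=[[-12, 0, 0, 0, 255], [-25, -1, -5, 0, 255], [-36, -3, -15, 0, 255], [-44, -7, -33, 0, 255], [-46, -12, -56, 0, 255]])

```text
clock: 23.45
ee_pos: [536.8, -226.4, 280.1]
ee_rot: [1.434, 1.568, -0.347]
wrist_force: [0.8, 0.3, -6.7]
width: 0.291
```

>>> apply_moves(series=[[0, -6, -27, 0, 255], [0, -12, -57, 0, 255], [0, -18, -87, 0, 255], [0, -25, -117, 0, 255], [0, -31, -147, 0, 255]])

```text
clock: 23.95
ee_pos: [536.5, -74.3, 279.2]
ee_rot: [2.304, 1.569, 0.525]
wrist_force: [0.5, 0.5, -6.9]
width: 0.288
```

>>> apply_moves(series=[[0, -6, -30, -0.04, 255], [0, -12, -60, -0.08, 255], [0, -19, -90, -0.12, 255], [0, -25, -120, -0.16, 255], [0, -31, -150, -0.2, 255]])

```text
clock: 24.45
ee_pos: [537.4, 79.3, 278.8]
ee_rot: [2.272, 1.57, 0.695]
wrist_force: [0.4, -0.2, -7.1]
width: 0.291
```

```bash
python3 -c "
from h import *
ctrl.read_camera('top')
for d in ctrl.masks_of('top','mat')[:1]:
  ys,xs=np.nonzero(d['pixels']); P=np.array([at_z('top',(x,y),2)[:2] for x,y in zip(xs,ys)],np.float32); print(cv2.minAreaRect(P))
go((536.5,287,278),9.9)"
```

```text
((521.3636474609375, 367.1982116699219), (210.1141357421875, 99.97555541992188), 9.058640480041504)
clk 24.55 pos [537.1  83.9 277.9] head 0.0 w 0.29 F [-1.5  2.2 -6.6] 
shift [   0.3   -0.5 -203.1] turn -0.172
```

>>> apply_moves(series=[[0, 0, -30, -0.04, 255], [0, 0, -60, -0.08, 255], [0, 0, -90, -0.12, 255], [0, 0, -120, -0.15, 255], [0, 0, -150, -0.172, 255]])

```text
clock: 25.05
ee_pos: [538.5, 230.0, 277.7]
ee_rot: [-0.758, 1.57, -2.162]
wrist_force: [0.7, -1.3, -6.2]
width: 0.292
```

>>> apply_moves(series=[[0, 5, -25, 0, 255], [0, 8, -43, 0, 255], [0, 9, -52, 0, 255], [0, 9, -52, 0, 255], [0, 9, -52, 0, 255]])

```text
clock: 25.55
ee_pos: [539.6, 278.5, 277.9]
ee_rot: [-0.076, 1.57, -1.485]
wrist_force: [-0.2, -0.8, -7.0]
width: 0.294
```

```bash
python3 look.py; python3 -c "
from h import *
go((536.5,287,188),9.7)
snap('side','s8.png',(120,0,480,270),2)"
```

```text
top caddy 0.89 [543.2 265.9  95.4]
top caddy_hinge 0.92 [540.9 266.5 176.4]
top grip 0.63 [543.1 279.8 297. ]
side caddy 0.89 [542.2 268.7  93.1]
side caddy_hinge 0.6 [537.9 276.5 171.2]
side grip 0.82 [540.7 276.8 299.6]
clk 25.95 pos [539.4 279.3 278.1] head 9.3 w 0.291 F [-0.1  0.6 -6.7] 
shift [ 90.1 -95.7 557.1] turn 0.377
clk 25.95 pos [539.4 279.3 278.1] head 9.3 w 0.291 F [-0.1  0.6 -6.7] 
shift [90.1 -1.6 -8.1] turn -0.007
```

View pics/s8.png

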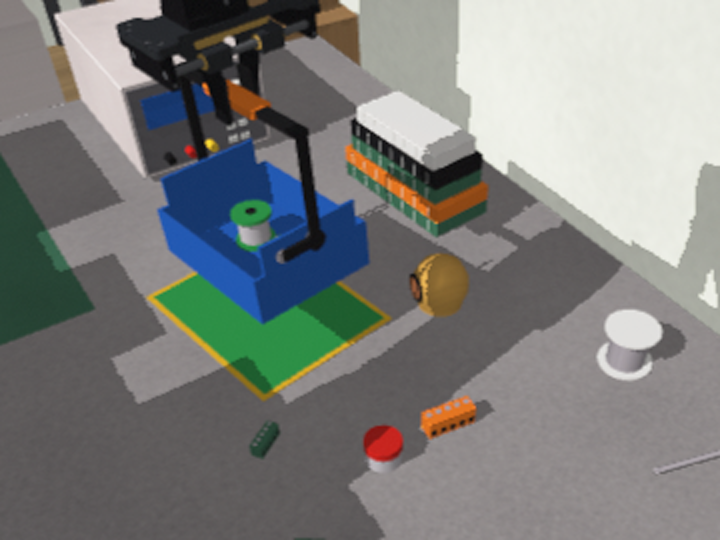

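The caddy hangs above the mat with both items in and the bystanders untouched. I'll shift it about 13 mm and lower it.

>>> apply_moves(series=[[5, -1, -5, -0.003, 255], [20, -2, -11, -0.005, 255], [40, -2, -14, -0.005, 255], [58, -2, -14, -0.005, 255], [72, -2, -14, -0.005, 255]])

```text
clock: 26.5
ee_pos: [533.9, 293.6, 203.3]
ee_rot: [-1.09, 1.568, -2.492]
wrist_force: [-0.6, -0.7, -6.2]
width: 0.287
```

>>> apply_moves(series=[[5, 0, 0, 0, 255], [9, 0, 0, 0, 255], [13, 0, 0, 0, 255], [16, 0, 0, 0, 255], [18, 0, 0, 0, 255]])

```text
clock: 27.0
ee_pos: [535.9, 292.6, 189.3]
ee_rot: [1.455, 1.569, 0.051]
wrist_force: [-3.6, -6.7, 9.4]
width: 0.289
```

```bash
python3 look.py
```

```text
top caddy 0.77 [540.1 283.6   4.7]
top caddy_hinge 0.84 [535.6 287.5  87.4]
top grip 0.8 [536.3 292.  209.7]
side caddy 0.76 [538.  284.4   6.5]
side caddy_hinge 0.82 [535.2 287.1  83. ]
side grip 0.73 [537.8 292.5 213.1]
clk 27.4 pos [535.8 292.7 189.4] head 9.6 w 0.294 F [-2.4 -5.1  5.8] 
shift [  1.1 -97.1 570.5] turn 0.382
```

>>> apply_moves(series=[[1, 0, 2, 0, 255], [2, 0, 4, 0, 255], [3, 0, 5, 0, 255], [3, 0, 5, 0, 255], [3, 0, 5, 0, 255]], force=15)

```text
clock: 27.9
ee_pos: [536.8, 287.3, 186.6]
ee_rot: [1.515, 1.569, 0.111]
wrist_force: [-3.3, -6.5, 8.5]
width: 0.298
```

>>> apply_moves(series=[[0, 0, 0, 0, 200], [0, 0, 0, 0, 165], [0, 0, 0, 0, 140], [0, 0, 0, 0, 140], [0, 0, 0, 0, 120]])

```text
clock: 28.4
ee_pos: [535.9, 288.8, 185.0]
ee_rot: [2.292, 1.57, 0.889]
wrist_force: [0.6, 0.1, 0.1]
width: 0.477
```

>>> apply_moves(series=[[-20, 0, 0, 0, 120], [-45, 0, 0, 0, 120], [-80, 0, 0, 0, 120], [-80, -40, 0, 0, 120], [-80, -80, 0, 0, 120]])

```text
clock: 28.9
ee_pos: [457.1, 274.9, 265.6]
ee_rot: [1.545, 1.569, 0.141]
wrist_force: [-0.3, 1.6, -0.2]
width: 0.526
```

>>> apply_moves(series=[[0, -20, 0, 0, 120], [0, -20, 30, 0, 120], [0, -20, 80, 0, 120], [0, -20, 130, 0, 120], [0, -20, 170, 0, 120]])

```text
clock: 29.4
ee_pos: [465.9, 101.3, 265.2]
ee_rot: [2.218, 1.57, 0.814]
wrist_force: [0.7, -0.4, 0.8]
width: 0.531
```

```bash
python3 look.py; python3 -c "
from h import *
snap('top','t9.png',(120,90,420,300),2.6)
for d in ctrl.masks_of('top','grip')[:1]:
  ys,xs=np.nonzero(d['pixels']); P=np.array([at_z('top',(x,y),208)[:2] for x,y in zip(xs,ys)],np.float32); print(cv2.minAreaRect(P))
"
```

```text
top caddy 0.39 [617.5 -17.1   3.2]
side caddy 0.71 [538.  284.2   2.4]
side caddy_hinge 0.8 [534.2 281.6  79.4]
side grip 0.66 [535.7 285.7 209.4]
clk 29.8 pos [465.4 105.4 264.8] head 9.8 w 0.531 F [ 0.1  0.5 -0.3] 
shift [ 76.9   2.3 397.5] turn 0.385
```

View pics/t9.png

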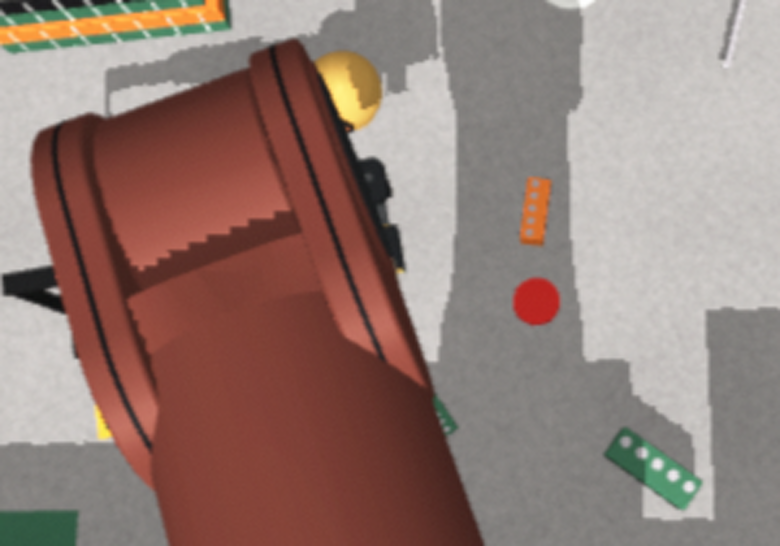

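The arm blocks the top view, so I'll move it further off.

>>> apply_moves(series=[[0, 0, 45, 0, 120], [0, 0, 90, 0, 120], [0, 0, 135, 0, 120], [0, 0, 180, 0, 120], [0, 0, 225, 0, 120]])

```text
clock: 30.4
ee_pos: [503.5, -119.0, 265.2]
ee_rot: [1.791, 1.57, 0.39]
wrist_force: [1.1, -0.1, -0.1]
width: 0.528
```

>>> apply_moves(series=[[0, 0, 45, 0, 120], [0, 0, 90, 0, 120], [0, 0, 135, 0, 120], [0, 0, 135, 0, 120], [0, 0, 135, 0, 120]])

```text
clock: 30.9
ee_pos: [525.6, -252.0, 264.3]
ee_rot: [-1.111, 1.569, -2.516]
wrist_force: [-0.3, 0.5, -0.9]
width: 0.532
```

```bash
python3 look.py; python3 -c "
from h import *
snap('top','t10.png',(120,90,420,300),2.6)
for q,z in [('grip',212),('caddy',60),('mat',2)]:
 for d in ctrl.masks_of('top',q)[:1]:
  ys,xs=np.nonzero(d['pixels']); P=np.array([at_z('top',(x,y),z)[:2] for x,y in zip(xs,ys)],np.float32); print(q,cv2.minAreaRect(P))
"
```

```text
top caddy 0.78 [537.4 281.8   1.3]
top caddy_hinge 0.63 [535.6 283.9  85.1]
top grip 0.82 [535.7 282.7 207. ]
side caddy 0.66 [537.3 285.3   4.5]
side caddy_hinge 0.77 [531.8 283.8  78.6]
side grip 0.86 [534.5 282.9 207.4]
clk 31.3 pos [ 526.2 -249.9  265.2] head 9.7 w 0.53 F [ 0.8 -0.8  0.8] 
shift [77.1  2.5 37.1] turn 0.384
grip ((536.760986328125, 283.4785461425781), (28.36163330078125, 89.464111328125), 10.00925350189209)
caddy ((529.31884765625, 317.0438537597656), (168.84608459472656, 291.60546875), 9.592378616333008)
mat ((535.2891845703125, 284.71734619140625), (213.00637817382812, 263.5482482910156), 10.118368148803711)
```

```bash
python3 -c "
from h import *
for c in ['top','side']:
 ctrl.read_camera(c)
 for n in ['reel','green_block','orange_block','tin','cleaner']:
  print(c,n,[(round(d['score'],2),np.round(d['location']).tolist()) for d in ctrl.spot_point(c,n)[:3]])
ctrl.job_done()"
```

```text
top reel [(0.77, [542.0, 315.0, 4.0])]
top green_block [(0.79, [553.0, 248.0, 2.0]), (0.69, [379.0, -118.0, -4.0]), (0.4, [427.0, 80.0, 2.0])]
top orange_block [(0.74, [618.0, -16.0, 2.0])]
top tin [(0.54, [537.0, 282.0, 83.0]), (0.5, [528.0, -11.0, 2.0])]
top cleaner [(0.89, [734.0, 168.0, 1.0])]
side reel [(0.83, [540.0, 322.0, 2.0])]
side green_block [(0.8, [374.0, -118.0, -2.0]), (0.65, [426.0, 76.0, -3.0]), (0.42, [552.0, 242.0, 6.0])]
side orange_block [(0.65, [617.0, -13.0, 0.0])]
side tin [(0.6, [528.0, -16.0, 3.0])]
side cleaner [(0.76, [737.0, 165.0, 1.0])]
the job is handed in; nothing more can be done
```

The job is done and handed in at about 32 s of the allowed 72 s. The green-flanged reel and the 60x22 mm green block went into the caddy. I swung the handle upright and let go, and it stayed up by itself. I then took it by the orange grip, lifted the caddy and set it down on the mat.

**Last checks**
- **Position:** the caddy is centred at about (537,283) and the mat at about (535,285), so the caddy lies wholly on it.
- **Square:** the grip's yaw is 10.0° and the mat's is 10.1°.
- **Handle:** the grip is directly above the hinge, at about 207 mm.
- **Contents:** the reel and the block are both located inside the caddy.
- **Bystanders:** the orange block, tin and cleaner are within a few mm of where they started.

**What went less well**
- **Tipping on the way up:** while I was swinging the handle up, the caddy tipped by about 0.12 rad. I pressed it level again before going on, and nothing spilled.
- **Not quite level when carried:** it hung about 0.05 rad off level on the way to the mat, then settled flat when released.
- **Force when placing the block:** the wrist force read about 30 N for a moment as the block touched the caddy floor.
- **A false detection:** the top camera also reported a "tin" at the caddy's hinge, but the real tin still showed in its place in both cameras.
- **Last picture not viewed:** I had used up the picture limit, so the final check rests on the networks' numbers only.

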